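Load a handle scale into the drilling jig and set its clamp screw

TASK

Slide the loose wooden handle scale flat and lengthwise through the open mouth of the drilling jig's slot until its leading end is home against the end stop. Then turn the jig's black thumbscrew clockwise until it seats firmly on the scale, and back it off a quarter turn so that the scale is free but stays home. Finish while still gripping the thumbscrew at that setting; leave the handle, the ring gauge and the hex key where they are.

Things in the scene. Friction and masses are not known exactly. Their poses are not given: they have to be found in the camera images.
- scale: reddish-brown single wooden knife-handle scale, a flat slab 112 x 24 x 8 mm lying flat on the bench; origin at the centre of its underside, x along its length, y across its width, z up. Either end may go in first, either large face up
- jig: fixed aluminium drilling jig; origin on the bench; x along the slot from mouth to end stop, z up. Block x -30 to 40 mm, 64 mm wide; foot flange 6 mm thick, x -30 to 60, y +-55 mm. Slot 27 mm wide, floor 20 mm above the bench, rail tops at 34 mm. End stop face at x 40 mm. Blue bridge over the slot, x -8 to 18 mm, underside 38, top 48 mm above the bench
- jig_mouth (a point): centre of the slot's flared mouth at slot-floor height (20 mm above the bench), 40 mm before the jig's origin on the slot's centre line; axes as the jig's. Here two short cheeks, rising to 34 mm above the bench, widen the mouth to about 40 mm between them
- jig_home (a point): point on the slot floor where the centre of the scale's underside lies when the scale is home (jig x = -16 mm); axes as the jig's. A home scale sticks out 42 mm before the block (30 mm before the cheeks), where its rear end can be held by the long edges while it is pushed in
- thumbscrew (a joint): turn of the thumbscrew, rad, growing clockwise seen from above (tightening). 0 = fully open, 3.0 = hard end of travel, scale clamped; the pad first touches a scale at about 2.85. At 3.0 the black paddle lies along the slot, a quarter turn back (about 1.43) across it. Friction (0.06 N m) holds it where it is left. It sinks 2 mm per rad of tightening
- thumbscrew_grip (a point): grip point on the screw's vertical axis (jig x 5 mm, y 0), 8 mm below the top of the black upright paddle, which is 34 mm long (this point's y axis), 10 mm thick (x axis), 26 mm tall; pinch it across the 10 mm from above. Seated, its top is 82 mm above the bench, its underside 56 mm. A red dot on top marks the +y end
- screw: the whole screw: steel pressure pad (16 mm disc below the bridge, does not turn), spindle and black head; origin at the centre of the pad's under face. The face is 27.7 mm above the bench at joint 3.0 (a scale in the slot has its top at 28 mm) and 2 mm higher per rad of loosening: at the start 1.7 to 2.7 mm above a scale's top
- handle_pair: bystander: brown riveted knife handle without blade, 112 x 29 x 18 mm, lying flat; origin under its centre
- ring_gauge: bystander: steel ring 42 mm across, 14 mm high; origin under its centre
- hex_key: bystander: dark steel L-shaped hex key, 114 x 34 x 8 mm, lying flat; origin under its centre

How it is judged:
On the way, in this order (a step that is already met when the one before it is completed fails the run):
1. the scale lies flat in the slot, home against the end stop within 4 mm (x of scale in the frame of jig_home between -0.004 and 0.003 m and y of scale in the frame of jig_home between -0.004 and 0.004 m and angle between the x axis of scale and the x axis of jig, either way round below 0.1 rad and z of scale in the frame of jig_home between -0.003 and 0.011 m), for 0.2 s.
2. the thumbscrew is seated: its pad presses on the home scale with more than 2 N (contact force between screw and scale above 2 N and value of joint thumbscrew above 2.75 rad and x of scale in the frame of jig_home above -0.004 m), for 0.1 s.
At the end, for the whole second after the job is handed in: The fingers still grip the thumbscrew (more than 2 N), which stands still a quarter turn back from where it seated (joint 1.13 to 1.68 rad); its pad is off the scale, which lies untouched by the fingers and at rest in the slot, home within 4 mm of the end stop (all of step 1 and value of joint thumbscrew between 1.13 and 1.68 rad and velocity of joint thumbscrew between -0.1 and 0.1 rad/s and contact force between the fingers and screw above 2 N and contact force between screw and scale below 0.5 N and contact force between the fingers and scale below 0.1 N and linear speed of scale below 0.02 m/s); the arm keeps its last pose, push and grip.
It fails at once if a bystander (handle, ring gauge, hex key) is moved more than 20 mm (distance of any of handle_pair, ring_gauge, hex_key from where it was at the start of the episode above 0.02 m).
It also fails if it takes over 67 s, if anything falls off the work surface, if the arm or the gripper's body presses on something with over 40 N, if the wrist force passes 120 N, or if a joint passes its speed limit or range.

ROBOT

A 7-joint arm with a two-finger parallel gripper is mounted at the origin on a cart in front of the work surface, level with it; the furniture and walls round the work are solid. World frame = base frame: x ahead of the robot, y to its left, z up, the work surface at z = 0. Lengths are in m, angles in rad, forces in N, time in s.
With the tool pointing down it reaches from about 0.425 to 0.925 m from the base axis. Payload 6.8 kg.
Tool frame: the origin (TCP) lies midway between the tips of the shut fingers; the grasp point (between the pads) lies 19 mm behind it; z points along the fingers, y is the line along which they close (so a half turn about z gives the same grasp; the last joint's range is limited). The gripper opens to 85 mm and grips with 20 to 120 N. Pads are 22 mm wide; open, the fingers measure 114 mm over their backs; the gripper's body (76 mm by 85 mm) begins 54 mm behind the grasp point. The pads swing forward as they close: fully open they stand 13 mm farther back than shut.
Start: joints at [1.037, 0.477, 0.022, 1.555, -0.011, 1.109, -0.083], TCP at [0.279, -0.615, 0.231] pointing down, gripper open.
Joint ranges: [-2.96, 2.96], [-0.34, 2.1], [-1.41, 1.46], [0.24, 2.44], [-1.37, 4.51], [0.17, 1.92], [-2.96, 2.96]. Speed limits (rad/s): [2.39, 2.39, 3.14, 3.14, 3.14, 3.14, 3.14].

INTERFACE

Orientations are given as a rotation vector (axis times angle).
In Python, from bench import r gives the robot as it stands. The module is installed in compiled form; this text tells all that it offers.
- The arm moves only by the tool apply_moves, never from a script. Its argument "rows" is a list of rows, each a list of 6 numbers: the shift along the tool's x, y, z scaled (see below), then the turn, a rotation vector about the tool's x, y, z scaled (see below). A call has 1 to 5 rows; each row is the pose to reach, as a shift and turn from the pose commanded when the call began, along the tool's axes at that moment; what a row does not reach only later rows make up. The controller multiplies each number of a shift by 0.25 m and each number of a turn by 90 degrees. A row lasts 1/8 s, in which the tool goes at most 62.5 mm and 10.7 degrees, less where a joint would pass 70% of its speed; a pose out of reach is approached as far as the arm can. A call with a number of a shift or a turn outside -1 to 1 is refused whole. A call with a gripper value outside its range is refused whole. "claw" is the opening, from 0 (shut) to 1 (fully open), set as the call begins (left out, the last holds). The fingers move at their own pace and stop on an object; "newtons" is the grip in N (left out, the last holds). Time passes only in rows, so rows that repeat a pose let the fingers close. It gives the time, the measured TCP pose, the force, the opening and the grip force at its end, in the units of the state.
- r.get_obs(): the state, without advancing time (a new reading comes with each control period).
- r.grab_frame(name): name is "side" or "top" or "wrist"; returns a dict with "pixels" (400x640x3 uint8, red, green, blue), "intrinsics" (3x3 intrinsics, pixels), "eye" and "attitude" of the camera in the world. Camera axes: x right, y up, looking along -z (the intrinsics and any distortion apply to the point x, -y, -z); pixel columns grow to the right and rows downward; lengths in m; the calibration is good to about 2 mm. A picture is of the moment at which its call begins. There is no depth.
- r.hand_in(): hands the job in; it is judged then, once.
Trained networks look in a picture, given as the dict that the camera call returned (one of the last four; its "shot" number tells which), for a name from the list of things; names that differ only in an ending like _2 or _b are one class to them, and where a whole thing is asked for, a point or a joint stands for the part that bears it (a point fixed in the world has none). Each returns a list of dicts, best first, with "conf" (0 to 1); they miss things now and then, are a little off and sometimes report something else, mostly with a low value. They report only what shows in the picture. A call takes as long as a camera call.
- r.search_frame(picture, thing): "rect" ([left, top, width, height] in pixels, round what is visible of it).
- r.outline_of(picture, thing): "pixels" (400x640 bool, what is visible of it) and "rect" ([left, top, width, height] in pixels, round what is visible of it).
- r.landmark_of(picture, thing): "point" ([column, row] in pixels: a listed point, or the origin of a listed thing).
The state is a dict: "clock": time; "joints": joint angles; "qvel": joint speeds; "tau": joint torques, N m; "tcp_pos": TCP position; "orientation": TCP orientation; "contact_force": force on the tool from outside, world axes, zero at the start; "moment": the same for the moment, N m; "grip_width": finger opening in m; "gripper_force": force on a finger pad.
Only numpy, scipy, OpenCV 4.12 (cv2) and the standard library are available. Lean on these libraries where they do the work, as an engineer would, in place of code of your own. Each camera call takes 0.05 s, during which the arm holds its last target. There are 200 camera calls.

## Working session

There is one attempt and no reset: what is moved stays moved. The work goes in short steps, Python scripts to look and compute and a tool call to move; the robot and the scene stay as the last step left them, time stands still between calls to the robot, and variables do not carry over. Pictures are saved under pics/ and viewed, at most 15 in all, crops included, and the job is handed in when it is done.

Besides the shell and the picture viewer there is one more tool, called after ">>>" by a JSON object that holds its "name" and its "arguments". apply_moves: Moves the arm, as the interface text tells. Its arguments: {"type":"object","properties":{"rows":{"type":"array","items":{"type":"array","items":{"type":"number"}}},"claw":{"type":"number"},"newtons":{"type":"number"}},"required":["rows"]}

```bash
mkdir -p pics; cat > h.py <<'E'
import numpy as np,cv2
from scipy.spatial.transform import Rotation as R
from bench import r
def snap(n,f=None):
    p=r.grab_frame(n)
    if f: cv2.imwrite('pics/'+f,p['pixels'][:,:,::-1])
    return p
def cam(p):
    a=np.array(p['attitude'],float)
    M=a if a.shape==(3,3) else (R.from_rotvec(a).as_matrix() if a.size==3 else R.from_quat(a).as_matrix())
    return np.array(p['intrinsics']),np.array(p['eye']),M
def ray(p,uv,z):
    K,e,M=cam(p); d=np.linalg.solve(K,[uv[0],uv[1],1]); d=M@(d*[1,-1,-1])
    return e+d*(z-e[2])/d[2]
def proj(p,X):
    K,e,M=cam(p); c=(M.T@(np.array(X)-e))*[1,-1,-1]; q=K@c; return q[:2]/q[2]
E
python3 - <<'E'
from h import *
o=r.get_obs();print(o['tcp_pos'],o['orientation'],o['clock'])
for n in('top','side'):
    p=snap(n,n+'0.png');print(n,p['eye'],p['attitude'],p['intrinsics'],[k for k in p])
    for t in ['scale','jig','jig_mouth','jig_home','thumbscrew_grip','screw','handle_pair','ring_gauge','hex_key']:
        l=r.landmark_of(p,t);print(t,[(np.round(a['point'],1),round(a['conf'],2)) for a in l[:2]])
    for t in ['scale','handle_pair']:
        m=r.outline_of(p,t)
        if m:
            c,_=cv2.findContours(m[0]['pixels'].astype('uint8'),0,2);c=max(c,key=cv2.contourArea);print(t,m[0]['conf'],cv2.boxPoints(cv2.minAreaRect(c)).round(1).tolist())
E
```

```text
[ 0.27853665 -0.61420654  0.23032571] [-3.06898651e+00 -6.63396146e-01  7.94668145e-04] 0.0
top [ 0.46272431 -0.02903728  0.96228757] [ 0.07981436 -0.07267927 -1.55912363] [[373.90790429   0.         314.47852227]
 [  0.         373.90790429 204.66389882]
 [  0.           0.           1.        ]] ['pixels', 'intrinsics', 'eye', 'attitude', 'shot']
scale [(array([418., 252.]), 0.8)]
jig []
jig_mouth [(array([333.9, 200.4]), 0.58)]
jig_home []
thumbscrew_grip [(array([329.6, 176.7]), 0.59)]
screw [(array([330.8, 181.8]), 0.6)]
handle_pair [(array([223.7, 244. ]), 0.97)]
ring_gauge [(array([406.3, 161.6]), 0.72), (array([225.3, 242. ]), 0.55)]
hex_key [(array([262.8, 189.8]), 0.76)]
scale 0.57 [[407.1000061035156, 269.5], [418.0, 227.0], [428.0, 229.5], [417.0, 272.1000061035156]]
handle_pair 0.84 [[206.8000030517578, 228.60000610351562], [218.39999389648438, 222.8000030517578], [238.0, 262.0], [226.39999389648438, 267.79998779296875]]
side [ 0.60630609 -1.0609684   0.77445629] [0.97794781 0.02312965 0.05471437] [[477.20806022   0.         324.59692669]
 [  0.         477.20806022 194.90508734]
 [  0.           0.           1.        ]] ['pixels', 'intrinsics', 'eye', 'attitude', 'shot']
scale [(array([271.7, 288.7]), 0.73)]
jig [(array([343.6, 229.5]), 0.77)]
jig_mouth [(array([328.8, 226.3]), 0.61)]
jig_home [(array([339.7, 223.4]), 0.57)]
thumbscrew_grip [(array([349.7, 205.7]), 0.54)]
screw [(array([344.4, 218.3]), 0.6)]
handle_pair [(array([294.6, 171.9]), 0.55), (array([338.9, 223.8]), 0.3)]
ring_gauge [(array([371.6, 283. ]), 0.64)]
hex_key [(array([342.3, 192.3]), 0.57)]
scale 0.84 [[246.10000610351562, 284.79998779296875], [248.5, 274.8999938964844], [295.1000061035156, 286.5], [292.6000061035156, 296.3999938964844]]
handle_pair 0.65 [[278.1000061035156, 170.3000030517578], [312.20001220703125, 162.39999389648438], [314.0, 170.3000030517578], [280.0, 178.1999969482422]]
```

```bash
python3 - <<'E'
import cv2,numpy as np
a=cv2.imread('pics/top0.png')[120:300,180:460];b=cv2.imread('pics/side0.png')[130:320,220:420]
cv2.imwrite('pics/ab.png',np.vstack([cv2.resize(a,(466,300),interpolation=2),cv2.copyMakeBorder(cv2.resize(b,(316,300),interpolation=2),0,0,0,150,0)]))
E
python3 - <<'E'
from h import *
print('z up?')
p=r.grab_frame('top');q=r.grab_frame('side')
for n,uvs in (('scale',[[407.1,269.5],[418,227],[428,229.5],[417,272.1]]),('c',[[418,252]])):
  for u in uvs: print(n,ray(p,u,.006).round(4))
for u in [[271.7,288.7]]: print('side scale',ray(q,u,0).round(4))
print('mouth',ray(p,[333.9,200.4],.02),ray(q,[328.8,226.3],.02));print('home',ray(q,[339.7,223.4],.02))
print('grip',ray(p,[329.6,176.7],.076),ray(q,[349.7,205.7],.076))
print('jig',ray(q,[343.6,229.5],0))
for t,u in(('ring',[406.3,161.6]),('hex',[262.8,189.8]),('hp',[223.7,244])):print(t,ray(p,u,0))
E
```

```text
z up?
scale [ 0.3939 -0.2597  0.006 ]
scale [ 0.5014 -0.289   0.006 ]
scale [ 0.4953 -0.3143  0.006 ]
scale [ 0.3877 -0.2846  0.006 ]
c [ 0.438  -0.2879  0.006 ]
side scale [ 0.4477 -0.297   0.    ]
mouth [ 0.56595995 -0.07336739  0.02      ] [ 0.56554429 -0.08632813  0.02      ]
home [ 0.59322579 -0.0722479   0.02      ]
grip [ 0.61690343 -0.06010731  0.076     ] [ 0.61725596 -0.07020844  0.076     ]
jig [ 0.60389947 -0.07170737  0.        ]
ring [ 0.67202108 -0.26285197  0.        ]
hex [0.59398215 0.11046934 0.        ]
hp [0.45294298 0.20734319 0.        ]
```

View pics/ab.png

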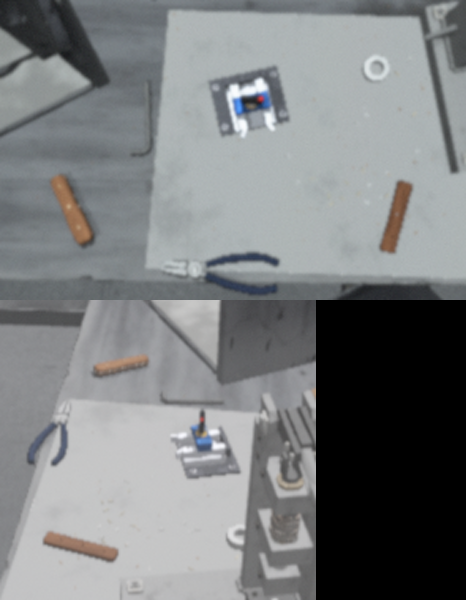

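The crop shows the jig with its mouth toward the robot, yawed a bit left (flange corners near (207,80) and (290,122) in the upper half). The paddle lies across the slot with the red dot on the right (262,98), and the scale is at about (396,216). I'll move above the scale first.

>>> {"name": "apply_moves", "arguments": {"rows": [[0.96,-0.89,0,0,0,0.44],[0.96,-0.89,0,0,0,0.44],[0.96,-0.89,0,0,0,0.44],[0.96,-0.89,0,0,0,0.44],[0.96,-0.89,0,0,0,0.44]], "claw": 1, "newtons": 40}}

```text
clock: 1.92
tcp_pos: [0.3997, -0.3266, 0.2316]
orientation: [3.113, -0.418, 0.001]
contact_force: [1.1, -0.1, -0.5]
grip_width: 0.0855
gripper_force: 0.0
```

```bash
cat >> h.py <<'E'
def st():
    o=r.get_obs(); M=R.from_rotvec(o['orientation']).as_matrix(); return o,np.array(o['tcp_pos']),M
def go(pos,yaw):  # units for tool x at world yaw (deg), pointing down
    o,t,M=st(); c,s=np.cos(np.radians(yaw)),np.sin(np.radians(yaw))
    T=np.array([[c,s,0],[s,-c,0],[0,0,-1.]])
    print('go',(M.T@(np.array(pos)-t)/.25).round(3),(R.from_matrix(M.T@T).as_rotvec()/(np.pi/2)).round(3),'from',t.round(4),'yaw',np.degrees(np.arctan2(M[1,0],M[0,0])).round(2),'t',o['clock'],'w',o['grip_width'],'F',np.round(o['contact_force'],1),'q7',o['joints'][6])
E
python3 - <<'E'
from h import *
go([.40,-.275,.2],-15.2)
p=snap('wrist','w1.png');print(p['eye'],p['attitude'])
for t in ['scale','jig','jig_mouth','jig_home','thumbscrew_grip']:
    l=r.landmark_of(p,t);print(t,[(np.round(a['point'],1),round(a['conf'],2)) for a in l[:2]])
E
```

```text
go [-0.054 -0.199  0.126] [ 0.    -0.001 -0.001] from [ 0.3997 -0.3266  0.2316] yaw -15.29 t 1.925 w 0.08546591768837819 F [ 1.1 -0.1 -0.5] q7 -1.2651251803455401
[ 0.47093452 -0.34544904  0.3735672 ] [-0.2030789   0.26639786 -1.82340618]
scale [(array([270.5, 129. ]), 0.85)]
jig []
jig_mouth [(array([11.2, 64.8]), 0.78)]
jig_home []
thumbscrew_grip []
```

View pics/w1.png

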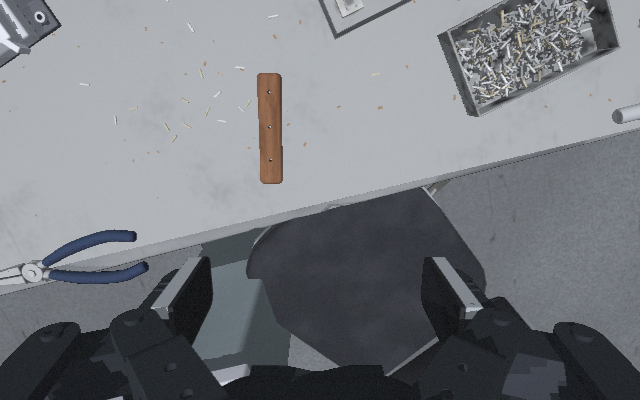

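The wrist view shows the scale at columns 257–283, rows 72–184, almost aligned with tool x, and the jig in the top-left corner. I'll measure the scale here.

```bash
cat >> h.py <<'E'
def scale(p,z=.008):
    hsv=cv2.cvtColor(np.ascontiguousarray(p['pixels']),cv2.COLOR_RGB2HSV)
    m=r.outline_of(p,'scale')[0]['pixels'].astype('uint8')
    c,_=cv2.findContours(m,0,2);c=max(c,key=cv2.contourArea)[:,0]
    w=np.array([ray(p,u,z)[:2] for u in c],np.float32)
    (x,y),(a,b),_=rr=cv2.minAreaRect(w*1000); B=cv2.boxPoints(rr)
    e=[B[1]-B[0],B[2]-B[1]]; l=max(e,key=np.linalg.norm); ang=np.degrees(np.arctan2(l[1],l[0]))
    print('scale c',round(x,1),round(y,1),'size',round(a,1),round(b,1),'yaw',round((ang+90)%180-90,2)); return x/1000,y/1000,(ang+90)%180-90
E
python3 - <<'E'
from h import *
p=snap('wrist');x,y,a=scale(p); c=np.cos(np.radians(a));s=np.sin(np.radians(a))
go([x-.043*c,y-.043*s,.06],a)
q=snap('top');scale(q)
E
```

```text
scale c 445.0 -289.5 size 24.9 110.1 yaw -16.64
go [-0.034 -0.21   0.685] [0.    0.    0.014] from [ 0.3982 -0.33    0.2313] yaw -15.37 t 2.325 w 0.08530170754362813 F [ 0.4 -0.3 -0.2] q7 -1.2591461536246789Traceback (most recent call last):
  File "<stdin>", line 4, in <module>
  File "h.py", line 25, in scale
    m=r.outline_of(p,'scale')[0]['pixels'].astype('uint8')
      ~~~~~~~~~~~~~~~~~~~~~~~^^^
IndexError: list index out of range
```

>>> {"name": "apply_moves", "arguments": {"rows": [[-0.034,-0.21,0.3,0,0,0.014],[-0.034,-0.21,0.6,0,0,0.014],[-0.034,-0.21,0.68,0,0,0.014],[-0.034,-0.21,0.68,0,0,0.014]], "claw": 0.6}}

```text
clock: 2.92
tcp_pos: [0.4014, -0.2741, 0.058]
orientation: [-3.106, 0.45, 0.014]
contact_force: [-0.5, -0.4, 0.7]
grip_width: 0.0515
gripper_force: 0.0
```

```bash
python3 - <<'E'
from h import *
p=snap('wrist','w2.png');x,y,a=scale(p); c=np.cos(np.radians(a));s=np.sin(np.radians(a))
go([x-.043*c,y-.043*s,.002],a)
E
```

```text
scale c 444.6 -289.1 size 24.8 110.2 yaw -16.37
go [-0.006  0.003  0.241] [ 0.    -0.    -0.002] from [ 0.4049 -0.2767  0.0623] yaw -16.53 t 3.025 w 0.0512692802802364 F [ 0.1 -0.6  0.2] q7 -1.3886009722481691
```

View pics/w2.png

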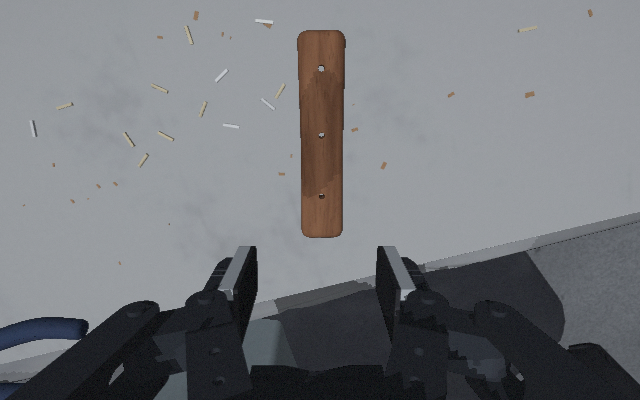

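The scale (columns 298–345) is centred between the fingers. Next I descend, then close.

>>> {"name": "apply_moves", "arguments": {"rows": [[-0.006,0.003,0.13,0,0,0],[-0.006,0.003,0.22,0,0,0],[-0.006,0.003,0.24,0,0,0],[-0.006,0.003,0.24,0,0,0]], "claw": 0.4}}

```text
clock: 3.52
tcp_pos: [0.4042, -0.277, 0.003]
orientation: [3.108, -0.451, 0.004]
contact_force: [-0.4, -0.2, -0.1]
grip_width: 0.0341
gripper_force: 0.0
```

>>> {"name": "apply_moves", "arguments": {"rows": [[0,0,0,0,0,0],[0,0,0,0,0,0],[0,0,0,0,0,0],[0,0,0,0,0,0]], "claw": 0}}

```text
clock: 4.03
tcp_pos: [0.4041, -0.2768, 0.0032]
orientation: [3.108, -0.45, 0.005]
contact_force: [-0.8, 0.3, 7.7]
grip_width: 0.0228
gripper_force: 39.0
```

```bash
python3 - <<'E'
from h import *
p=snap('wrist');print(r.get_obs()['gripper_force']);scale(p);go([.4,-.27,.07],-15)
E
```

```text
38.971577882766724Traceback (most recent call last):
  File "<stdin>", line 2, in <module>
  File "h.py", line 25, in scale
    m=r.outline_of(p,'scale')[0]['pixels'].astype('uint8')
      ~~~~~~~~~~~~~~~~~~~~~~~^^^
IndexError: list index out of range
```

>>> {"name": "apply_moves", "arguments": {"rows": [[0,0,-0.16,0,0,0],[0,0,-0.32,0,0,0],[0,0,-0.32,0,0,0]]}}

```text
clock: 4.5
tcp_pos: [0.4054, -0.2774, 0.0851]
orientation: [3.107, -0.45, 0.012]
contact_force: [-0.0, 0.1, -1.1]
grip_width: 0.0229
gripper_force: 39.8
```

```bash
python3 - <<'E'
from h import *
go([.433,-.111,.085],13)
E
```

```text
go [-0.083 -0.67  -0.001] [ 0.002 -0.005 -0.328] from [ 0.4054 -0.2774  0.0851] yaw -16.49 t 4.5 w 0.022875305078830087 F [-0.   0.1 -1.1] q7 -1.385946527054857
```

>>> {"name": "apply_moves", "arguments": {"rows": [[-0.08,-0.67,0,0,0,-0.328],[-0.08,-0.67,0,0,0,-0.328],[-0.08,-0.67,0,0,0,-0.328],[-0.08,-0.67,0,0,0,-0.328],[-0.08,-0.67,0,0,0,-0.328]]}}

```text
clock: 5.12
tcp_pos: [0.4309, -0.1102, 0.0812]
orientation: [3.121, 0.355, -0.001]
contact_force: [-0.4, 0.7, -0.3]
grip_width: 0.0225
gripper_force: 39.8
```

```bash
python3 - <<'E'
from h import *
p=snap('wrist','w3.png')
for t in ['scale','jig','jig_mouth','jig_home','thumbscrew_grip','screw']:
    l=r.landmark_of(p,t);print(t,[(np.round(a['point'],1),round(a['conf'],2)) for a in l[:2]])
go([.433,-.111,.085],13)
E
```

```text
scale [(array([316.3, 169.2]), 0.89)]
jig []
jig_mouth []
jig_home []
thumbscrew_grip []
screw []
go [ 0.007  0.005 -0.015] [ 0.  0. -0.] from [ 0.4311 -0.1103  0.0813] yaw 12.97 t 5.475 w 0.023060504116105794 F [-0.4  0.5 -0. ] q7 -1.328871278588772
```

View pics/w3.png

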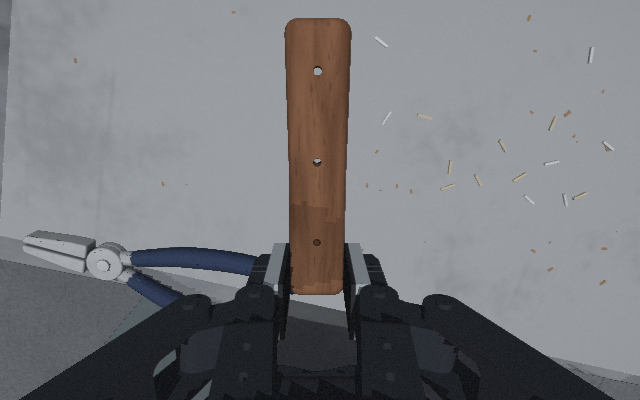

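Scale is gripped level and straight ahead (columns 285–350). The jig is out of view above it, so I'll raise and step forward to measure it.

>>> {"name": "apply_moves", "arguments": {"rows": [[0,0,-0.2,0,0,0],[0.1,0,-0.4,0,0,0],[0.24,0,-0.6,0,0,0],[0.24,0,-0.6,0,0,0]]}}

```text
clock: 5.98
tcp_pos: [0.4944, -0.0955, 0.2356]
orientation: [3.119, 0.358, 0.015]
contact_force: [0.5, -0.9, -0.9]
grip_width: 0.0227
gripper_force: 39.8
```

```bash
python3 - <<'E'
from h import *
p=snap('wrist','w4.png')
for t,z in [('jig',0),('jig_mouth',.02),('jig_home',.02),('thumbscrew_grip',.077),('screw',.03)]:
    l=r.landmark_of(p,t);print(t,[(np.round(a['point'],1),round(a['conf'],2),ray(p,a['point'],z).round(4)) for a in l[:1]])
go([.433,-.111,.085],13)
E
```

```text
jig []
jig_mouth []
jig_home [(array([311.3,  58.4]), 0.81, array([ 0.5938, -0.0678,  0.02  ]))]
thumbscrew_grip [(array([312.6,  24.3]), 0.39, array([ 0.6135, -0.065 ,  0.077 ]))]
screw []
go [-0.226  0.008  0.58 ] [-0.001  0.002  0.   ] from [ 0.4881 -0.0963  0.2298] yaw 13.01 t 6.275 w 0.02256864705943946 F [-0.4 -0.1  0.1] q7 -1.3185536994720695
```

View pics/w4.png

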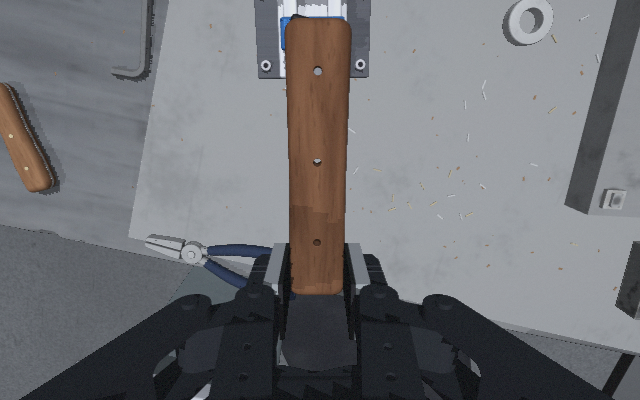

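The scale hides the jig (flange corners at (257,78) and (369,77), nearly level, so yaw ≈ 13°). A sideways step should uncover it.

>>> {"name": "apply_moves", "arguments": {"rows": [[0.12,0.2,0,0,0,0],[0.24,0.36,0,0,0,0],[0.24,0.36,0,0,0,0],[0.24,0.36,0,0,0,0]]}}

```text
clock: 6.78
tcp_pos: [0.5674, -0.1698, 0.23]
orientation: [-3.12, -0.357, 0.004]
contact_force: [0.2, -0.1, -0.8]
grip_width: 0.0224
gripper_force: 39.8
```

```bash
python3 - <<'E'
from h import *
p=snap('wrist','w5.png')
for t,z in [('jig',0),('jig_mouth',.02),('jig_home',.02),('thumbscrew_grip',.077),('screw',.03)]:
    l=r.landmark_of(p,t);print(t,[(np.round(a['point'],1),round(a['conf'],2),ray(p,a['point'],z).round(4)) for a in l[:1]])
np.save('p5.npy',p,allow_pickle=True)
go([.433,-.111,.085],13)
im=p['pixels'][0:240,60:380,::-1];cv2.imwrite('pics/w5c.png',cv2.resize(im,(800,600),interpolation=cv2.INTER_CUBIC))
E
```

```text
jig [(array([226.3, 101.8]), 0.65, array([ 0.6059, -0.067 ,  0.    ]))]
jig_mouth [(array([222.9, 143.9]), 0.56, array([ 0.5672, -0.0746,  0.02  ]))]
jig_home [(array([222.2, 117.9]), 0.63, array([ 0.5919, -0.0701,  0.02  ]))]
thumbscrew_grip [(array([199.9,  97.4]), 0.71, array([ 0.6115, -0.0638,  0.077 ]))]
screw [(array([218.9,  96.4]), 0.76, array([ 0.6119, -0.0666,  0.03  ]))]
go [-0.473 -0.351  0.586] [ 0.    -0.     0.001] from [ 0.5681 -0.1695  0.2316] yaw 13.1 t 7.075 w 0.022636432275841514 F [-0.1  0.8 -0.8] q7 -1.2075311028992215
```

View pics/w5c.png

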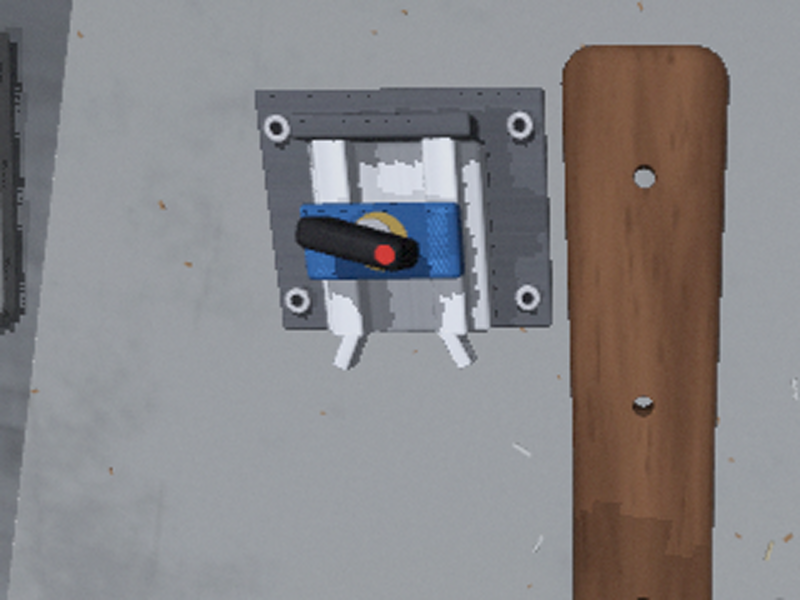

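```bash
python3 - <<'E'
from h import *
p=np.load('p5.npy',allow_pickle=True).item()
f=lambda u,z:ray(p,(u[0]/2.5+60,u[1]/2.5),z)[:2]*1000
W=np.array([f(u,.006) for u in [(255,91),(544,89),(551,325),(284,328)]]);L=np.array([[60,55],[60,-55],[-30,-55],[-30,55]])
M,_=cv2.estimateAffinePartial2D(L.astype(np.float64),W,method=cv2.LMEDS)
# rigid fit
lc,wc=L.mean(0),W.mean(0);H=(L-lc).T@(W-wc);a=np.arctan2(H[0,1]-H[1,0],H[0,0]+H[1,1]);Q=np.array([[np.cos(a),-np.sin(a)],[np.sin(a),np.cos(a)]])
o=wc-Q@lc;print('jig',o,np.degrees(a),'res',(W-(L@Q.T+o)).round(1).tolist())
for n,u,z in [('railLi',(345,140),.034),('railLi',(362,332),.034),('railRi',(422,140),.034),('railRi',(440,330),.034),('cheekL',(335,368),.034),('cheekR',(472,366),.034),('bridgeTL',(302,204),.048),('bridgeTR',(458,204),.048)]: print(n,(Q.T@(f(u,z)-o)).round(1))
print('dot',(Q.T@(f((385,254),.085)-o)).round(1))
E
```

```text
jig [606.97966008 -66.76922462] 13.427609399757326 res [[-0.6, -0.7], [-0.9, 0.1], [0.8, 1.1], [0.7, -0.5]]
railLi [39.4 13.5]
railLi [-27.9  14.1]
railRi [ 39.2 -13.7]
railRi [-27.4 -15.3]
cheekL [-41.4  25.6]
cheekR [-41.  -26.5]
bridgeTL [17.7 26.2]
bridgeTR [ 17.3 -27.8]
dot [  2.1 -11.4]
```

```bash
cat >> h.py <<'E'
JO=np.array([.607,-.067]);JY=13.3
def jg(x,y,z,dyaw=0):
    a=np.radians(JY);c,s=np.cos(a),np.sin(a)
    o,t,M=st();d=t[:2]-JO;print('in jig',(np.array([c*d[0]+s*d[1],-s*d[0]+c*d[1],t[2]])*1000).round(1))
    go([JO[0]+c*x-s*y,JO[1]+s*x+c*y,z],JY+dyaw)
E
python3 - <<'E'
from h import *
jg(-.155,0,.08)
E
```

```text
in jig [-61.4 -90.8 231.6]
go [-0.376 -0.362  0.606] [ 0.    -0.    -0.002] from [ 0.5681 -0.1695  0.2316] yaw 13.1 t 7.075 w 0.022636432275841514 F [-0.1  0.8 -0.8] q7 -1.2075311028992215
```

>>> {"name": "apply_moves", "arguments": {"rows": [[-0.2,-0.18,0.1,0,0,-0.002],[-0.376,-0.362,0.25,0,0,-0.002],[-0.376,-0.362,0.45,0,0,-0.002],[-0.376,-0.362,0.606,0,0,-0.002],[-0.376,-0.362,0.606,0,0,-0.002]]}}

```text
clock: 7.7
tcp_pos: [0.4542, -0.1026, 0.0781]
orientation: [-3.119, -0.363, 0.008]
contact_force: [-0.1, -0.3, -0.1]
grip_width: 0.0227
gripper_force: 39.8
```

>>> {"name": "apply_moves", "arguments": {"rows": [[0,0,0.1,0,0,0],[0,0,0.21,0,0,0],[0,0,0.21,0,0,0]]}}

```text
clock: 8.07
tcp_pos: [0.4567, -0.1033, 0.0277]
orientation: [-3.121, -0.362, 0.001]
contact_force: [-0.5, 0.7, 0.0]
grip_width: 0.0227
gripper_force: 39.8
```

```bash
python3 - <<'E'
from h import *
p=snap('wrist','w6.png');jg(-.110,0,.0250)
p=r.grab_frame('wrist');print(st()[1])
E
```

```text
in jig [-154.    -1.    28.5]
go [ 0.176 -0.004  0.014] [ 0.    -0.001 -0.001] from [ 0.4574 -0.1034  0.0285] yaw 13.23 t 8.125 w 0.022745597285531625 F [-0.3 -0.2  0.4] q7 -1.3825914191454973
[ 0.45775048 -0.10340835  0.02888105]
```

View pics/w6.png

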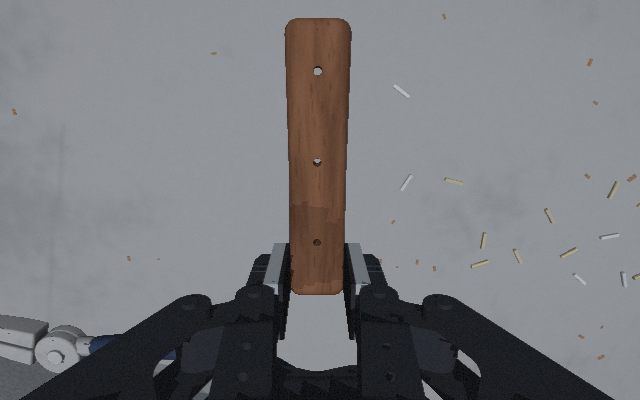

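The scale is held straight and level, its tip (row 18) just short of the jig. I advance into the mouth.

>>> {"name": "apply_moves", "arguments": {"rows": [[0.0,-0.004,0.014,0,0,0],[0.06,-0.004,0.015,0,0,0],[0.12,-0.004,0.015,0,0,0],[0.176,-0.004,0.015,0,0,0],[0.176,-0.004,0.015,0,0,0]]}}

```text
clock: 8.8
tcp_pos: [0.5008, -0.0915, 0.0236]
orientation: [-3.12, -0.364, -0.002]
contact_force: [0.5, 0.1, -0.9]
grip_width: 0.023
gripper_force: 39.8
```

```bash
python3 - <<'E'
from h import *
p=snap('wrist','w7.png');jg(-.075,0,.0238);print(r.get_obs()['moment'])
cv2.imwrite('pics/w7c.png',cv2.resize(p['pixels'][0:300,200:440,::-1],(480,600)))
E
```

```text
in jig [-110.3    0.5   23.4]
go [ 0.141  0.002 -0.001] [-0. -0. -0.] from [ 0.4995 -0.0919  0.0234] yaw 13.27 t 8.85 w 0.02274982275887698 F [-1.7  0.2 -0.8] q7 -1.4087520437789067
[-0.00033395 -0.00794145 -0.02375778]
```

View pics/w7c.png

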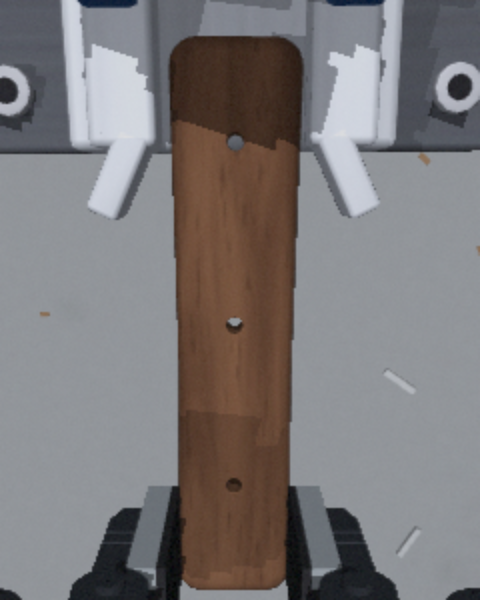

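The scale's tip is inside the slot, centred between the rails (edges at 172/300, rails at 155/313). I push on in small steps.

>>> {"name": "apply_moves", "arguments": {"rows": [[0.05,0.002,0,0,0,0],[0.1,0.002,0,0,0,0],[0.14,0.002,0,0,0,0],[0.14,0.002,0,0,0,0]]}}

```text
clock: 9.35
tcp_pos: [0.5346, -0.0841, 0.0236]
orientation: [-3.12, -0.363, -0.002]
contact_force: [-0.8, -0.5, -0.4]
grip_width: 0.0226
gripper_force: 39.8
```

```bash
python3 - <<'E'
from h import *
jg(-.060,0,.0234);print(r.get_obs()['moment'])
E
```

```text
in jig [-74.4   0.   23.6]
go [0.058 0.    0.001] [ 0.    -0.001 -0.   ] from [ 0.5346 -0.0841  0.0236] yaw 13.28 t 9.35 w 0.022598570982256934 F [-0.8 -0.5 -0.4] q7 -1.421659821334903
[ 0.18227004 -0.01446719  0.08413462]
```

>>> {"name": "apply_moves", "arguments": {"rows": [[0.025,0,0,0,0,0],[0.045,0,0,0,0,0],[0.06,0,0,0,0,0],[0.068,0,0,0,0,0],[0.068,0,0,0,0,0]]}}

```text
clock: 9.98
tcp_pos: [0.5501, -0.0805, 0.0236]
orientation: [-3.121, -0.362, -0.001]
contact_force: [-0.6, 2.0, -0.0]
grip_width: 0.0228
gripper_force: 39.8
```

```bash
python3 - <<'E'
from h import *
jg(-.058,0,.0234);print(r.get_obs()['moment'])
E
```

```text
in jig [-58.5  -0.1  23.6]
go [ 0.002 -0.     0.001] [-0.    -0.    -0.001] from [ 0.5501 -0.0805  0.0236] yaw 13.25 t 9.975 w 0.02278988660281444 F [-0.6  2.  -0. ] q7 -1.427342910542546
[0.44578261 0.0297398  0.17672717]
```

>>> {"name": "apply_moves", "arguments": {"rows": [[0.004,0,0,0,0,0],[0.008,0,0,0,0,0],[0.008,0,0,0,0,0]]}}

```text
clock: 10.35
tcp_pos: [0.5506, -0.0805, 0.0233]
orientation: [-3.121, -0.362, 0.003]
contact_force: [-4.0, -0.2, 0.7]
grip_width: 0.0227
gripper_force: 39.9
```

```bash
python3 - <<'E'
from h import *
jg(-.058,0,.0234);p=snap('wrist','w8.png')
cv2.imwrite('pics/w8c.png',cv2.resize(p['pixels'][0:300,200:440,::-1],(480,600)))
E
```

```text
in jig [-58.   -0.2  23.3]
go [-0.    -0.001 -0.001] [-0.     0.001 -0.001] from [ 0.5506 -0.0805  0.0233] yaw 13.23 t 10.35 w 0.02274758198467133 F [-4.  -0.2  0.7] q7 -1.4279735011130805
```

View pics/w8c.png

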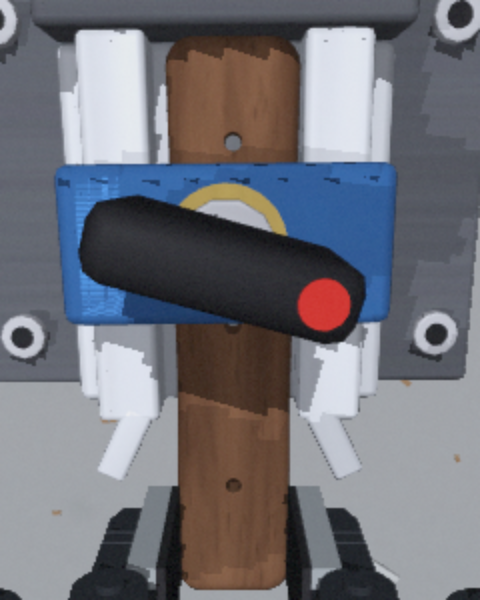

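The scale's tip (row 37) reaches the stop bar and a −4 N reaction appears. I push slightly harder to confirm.

>>> {"name": "apply_moves", "arguments": {"rows": [[0.006,0,0.002,0,0,0],[0.012,0,0.003,0,0,0],[0.012,0,0.003,0,0,0]]}}

```text
clock: 10.78
tcp_pos: [0.5507, -0.0805, 0.0226]
orientation: [3.121, 0.361, -0.012]
contact_force: [-14.6, -0.4, 12.6]
grip_width: 0.0229
gripper_force: 41.1
```

```bash
python3 - <<'E'
from h import *
jg(-.058,0,.0234)
E
```

```text
in jig [-57.9  -0.2  22.6]
go [-0.    -0.001 -0.003] [-0.     0.005 -0.001] from [ 0.5507 -0.0805  0.0226] yaw 13.19 t 10.775 w 0.022907125766016244 F [-14.6  -0.4  12.6] q7 -1.4291629851181
```

>>> {"name": "apply_moves", "arguments": {"rows": [[-0.013,0,-0.003,0,0,0],[-0.013,0,-0.003,0,0,0]]}}

```text
clock: 11.02
tcp_pos: [0.5507, -0.0806, 0.0235]
orientation: [3.121, 0.362, -0.002]
contact_force: [-5.6, 0.7, 1.2]
grip_width: 0.0232
gripper_force: 39.9
```

>>> {"name": "apply_moves", "arguments": {"rows": [[0,0,0,0,0,0],[0,0,0,0,0,0],[0,0,0,0,0,0]], "claw": 0.5}}

```text
clock: 11.4
tcp_pos: [0.5524, -0.0804, 0.0238]
orientation: [3.12, 0.362, 0.002]
contact_force: [-1.1, -0.3, -0.1]
grip_width: 0.0428
gripper_force: 0.0
```

>>> {"name": "apply_moves", "arguments": {"rows": [[0,0,-0.15,0,0,0],[-0.05,0,-0.35,0,0,0],[-0.05,0,-0.5,0,0,0],[-0.05,0,-0.5,0,0,0]]}}

```text
clock: 11.9
tcp_pos: [0.5419, -0.0835, 0.1519]
orientation: [3.119, 0.361, 0.011]
contact_force: [0.2, 0.2, 0.0]
grip_width: 0.0426
gripper_force: 0.0
```

```bash
python3 - <<'E'
from h import *
p=snap('wrist','w9.png')
jg(.005,0,.16,76)
for t,z in [('jig',0),('jig_mouth',.02),('jig_home',.02),('thumbscrew_grip',.077),('screw',.0304),('scale',.02)]:
    l=r.landmark_of(p,t);print(t,[(np.round(a['point'],1),round(a['conf'],2),ray(p,a['point'],z).round(4)) for a in l[:1]])
cv2.imwrite('pics/w9c.png',cv2.resize(p['pixels'][0:300,160:480,::-1],(640,600)))
a=np.radians(13.3)
for x in(-72,-16,40):
    print(x,proj(p,[.607+x/1e3*np.cos(a),-.067+x/1e3*np.sin(a),.028]).round(1))
E
```

```text
in jig [-68.5  -0.6 149.9]
go [ 0.294 -0.003 -0.039] [ 0.002 -0.001 -0.845] from [ 0.5405 -0.0833  0.1499] yaw 13.22 t 11.95 w 0.042775199347535126 F [ 0.4  0.3 -0.4] q7 -1.378252046222245
jig [(array([314.2,  98.5]), 0.95, array([ 0.6072, -0.0665,  0.    ]))]
jig_mouth [(array([311.7,  91.5]), 0.6, array([ 0.612 , -0.0636,  0.02  ]))]
jig_home [(array([310.7, 119.6]), 0.62, array([ 0.592 , -0.0674,  0.02  ]))]
thumbscrew_grip [(array([310.4,  89.3]), 0.64, array([ 0.6132, -0.0631,  0.077 ]))]
screw [(array([313.3,  94.3]), 0.97, array([ 0.6104, -0.0652,  0.0304]))]
scale [(array([315.1, 123.6]), 0.73, array([ 0.5899, -0.0713,  0.02  ]))]
-72 [315.  195.7]
-16 [314.8 122.3]
40 [314.5  39.6]
```

View pics/w9c.png

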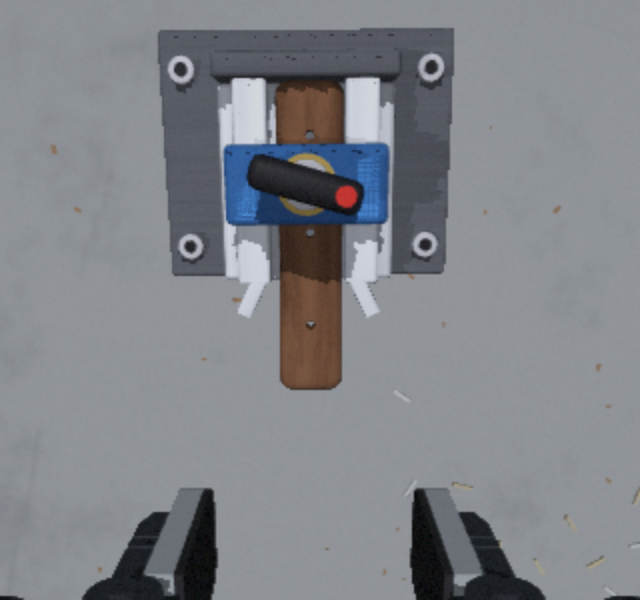

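The scale is home: its rear end is at crop row 388, as predicted. The paddle tilts about 16.5° (dot at (347,196), other end near (258,170)), so the joint is ≈1.72. I move above the paddle, tool x along it (yaw ≈ 87°).

>>> {"name": "apply_moves", "arguments": {"rows": [[0.1,0,0,0,0,-0.11],[0.2,0,0,0,0,-0.22],[0.294,-0.002,0.0,0,0,-0.33],[0.294,-0.002,0.0,0,0,-0.44],[0.294,-0.002,0.0,0,0,-0.55]]}}

```text
clock: 12.88
tcp_pos: [0.6106, -0.0656, 0.1474]
orientation: [-2.676, -1.643, 0.002]
contact_force: [-0.2, -0.5, -0.8]
grip_width: 0.0426
gripper_force: 0.0
```

>>> {"name": "apply_moves", "arguments": {"rows": [[0,0,0,0,0,-0.11],[0,0,0,0,0,-0.22],[0,0,0,0,0,-0.267],[0,0,0,0,0,-0.267]]}}

```text
clock: 13.38
tcp_pos: [0.6104, -0.066, 0.1477]
orientation: [-2.283, -2.156, 0.001]
contact_force: [-0.3, 0.1, -0.3]
grip_width: 0.0425
gripper_force: 0.0
```

```bash
python3 - <<'E'
from h import *
p=snap('top','t2.png');q=snap('side','s2.png')
jg(.005,0,.059,73.5);print(r.get_obs()['joints'])
w=snap('wrist');l=r.landmark_of(w,'thumbscrew_grip');print([(a['point'],a['conf'],ray(w,a['point'],.077)) for a in l[:1]])
l=r.landmark_of(w,'screw');print([(a['point'],a['conf'],ray(w,a['point'],.0304)) for a in l[:1]])
l=r.outline_of(w,'thumbscrew');print([(a['rect'],a['conf']) for a in l[:1]])
cv2.imwrite('pics/w10.png',w['pixels'][:,:,::-1])
E
```

```text
in jig [  3.7   0.2 148. ]
go [0.001 0.006 0.356] [-0.001 -0.    -0.001] from [ 0.6105 -0.0659  0.148 ] yaw 86.67 t 13.475 w 0.042991571916935055 F [ 0.6 -0.5  0.9] q7 -0.27419876722446684
[ 0.34231984  0.5053783  -0.45006401  1.75842492  0.26384209  0.93863081
 -0.27419877]
[([316.6, 209.0], 0.89, array([ 0.61145656, -0.0650548 ,  0.077     ]))]
[([317.2, 188.7], 0.83, array([ 0.61191493, -0.06479143,  0.0304    ]))]
[([307.9, 174.8, 22.7, 64.2], 0.71)]
```

View pics/w10.png

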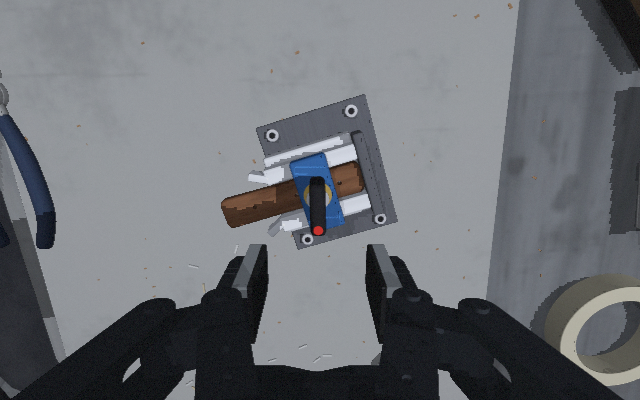

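The paddle lies upright in the image (column 318) between the fingers at 247–388, so yaw and centring are right. I descend to grip height.

>>> {"name": "apply_moves", "arguments": {"rows": [[0.001,0.004,0.15,0,0,0],[0.001,0.004,0.28,0,0,0],[0.001,0.004,0.356,0,0,0],[0.001,0.004,0.356,0,0,0],[0.001,0.004,0.356,0,0,0]]}}

```text
clock: 14.3
tcp_pos: [0.6127, -0.0656, 0.0607]
orientation: [2.282, 2.157, 0.002]
contact_force: [0.8, 0.1, -0.4]
grip_width: 0.043
gripper_force: 0.0
```

>>> {"name": "apply_moves", "arguments": {"rows": [[0,0,0,0,0,0],[0,0,0,0,0,0],[0,0,0,0,0,0],[0,0,0,0,0,0]], "claw": 0, "newtons": 30}}

```text
clock: 14.8
tcp_pos: [0.6114, -0.0656, 0.0606]
orientation: [-2.283, -2.158, 0.001]
contact_force: [-3.6, -0.1, 5.4]
grip_width: 0.0095
gripper_force: 32.3
```

```bash
python3 - <<'E'
from h import *
jg(.005,0,.059,73.5);o=r.get_obs();print(o['moment'],o['gripper_force'])
E
```

```text
in jig [ 4.6  0.3 60.6]
go [-0.001  0.002  0.006] [-0.  0. -0.] from [ 0.6114 -0.0656  0.0606] yaw 86.77 t 14.8 w 0.009497716292001843 F [-3.6 -0.1  5.4] q7 -0.32817491822165473
[0.09522524 0.8399611  0.06118103] 32.30246901512146
```

>>> {"name": "apply_moves", "arguments": {"rows": [[0,0,0.001,0,0,0.1],[0,0,0.0025,0,0,0.2],[0,0,0.004,0,0,0.3],[0,0,0.005,0,0,0.4],[0,0,0.0063,0,0,0.5]]}}

```text
clock: 15.42
tcp_pos: [0.611, -0.0655, 0.059]
orientation: [-2.938, -1.112, 0.002]
contact_force: [-5.4, 0.9, 7.4]
grip_width: 0.0094
gripper_force: 32.4
```

```bash
python3 - <<'E'
from h import *
jg(.005,0,.058,0);o=r.get_obs();print(o['moment'],o['gripper_force'])
E
```

```text
in jig [ 4.2  0.5 59. ]
go [0.002 0.003 0.004] [-0.     0.001  0.313] from [ 0.611  -0.0655  0.059 ] yaw 41.48 t 15.425 w 0.009383379962026723 F [-5.4  0.9  7.4] q7 -0.9901911530269336
[0.10865272 1.14077042 0.08457417] 32.42689847946167
```

>>> {"name": "apply_moves", "arguments": {"rows": [[0,0.001,0.001,0,0,0.08],[0,0.002,0.002,0,0,0.16],[0,0.002,0.003,0,0,0.22],[0,0.002,0.003,0,0,0.25],[0,0.002,0.003,0,0,0.25]]}}

```text
clock: 16.05
tcp_pos: [0.6109, -0.0654, 0.0586]
orientation: [-3.097, -0.526, 0.003]
contact_force: [-6.9, 1.9, 12.5]
grip_width: 0.0091
gripper_force: 33.2
```

```bash
python3 - <<'E'
from h import *
jg(.005,0,.058,0);o=r.get_obs();print(o['moment'],o['gripper_force'])
E
```

```text
in jig [ 4.2  0.7 58.6]
go [0.003 0.003 0.003] [-0.001  0.001  0.066] from [ 0.6109 -0.0654  0.0586] yaw 19.27 t 16.05 w 0.009073652736008726 F [-6.9  1.9 12.5] q7 -1.3105190879973263
[0.2970303  1.65858332 0.0277056 ] 33.15607666969299
```

>>> {"name": "apply_moves", "arguments": {"rows": [[-0.003,0,-0.002,0,0,0.03],[-0.004,0,-0.002,0,0,0.06],[-0.004,0,-0.002,0,0,0.08],[-0.004,0,-0.002,0,0,0.1],[-0.004,0,-0.002,0,0,0.1]]}}

```text
clock: 16.68
tcp_pos: [0.6107, -0.0653, 0.0587]
orientation: [-3.128, -0.285, 0.001]
contact_force: [-3.6, 1.8, 6.3]
grip_width: 0.0098
gripper_force: 40.2
```

```bash
python3 - <<'E'
from h import *
jg(.005,0,.058,0);o=r.get_obs();print(o['moment'],o['gripper_force'],o['tau'])
E
```

```text
in jig [ 4.   0.8 58.7]
go [0.004 0.003 0.003] [-0.     0.    -0.032] from [ 0.6107 -0.0653  0.0587] yaw 10.42 t 16.675 w 0.009807419015781506 F [-3.6  1.8  6.3] q7 -1.4377926316087457
[0.20829503 0.9138206  0.78252378] 40.15778124332428 [  1.36919741 -55.90738893   1.70882765 -21.58007383  -0.22657842
  -1.24462456  -0.83957087]
```

>>> {"name": "apply_moves", "arguments": {"rows": [[0,0,0,0,0,0.015],[0,0,0,0,0,0.015],[0,0,0,0,0,0.015]]}}

```text
clock: 17.05
tcp_pos: [0.6107, -0.0653, 0.0587]
orientation: [-3.131, -0.25, 0.001]
contact_force: [-4.3, 2.0, 5.6]
grip_width: 0.0099
gripper_force: 47.0
```

```bash
python3 - <<'E'
from h import *
q=snap('wrist','w11.png');jg(.004,.0008,.058,0);o=r.get_obs();print(o['moment'],o['gripper_force'])
cv2.imwrite('pics/w11c.png',cv2.resize(q['pixels'][100:400,160:480,::-1],(640,600)))
E
```

```text
in jig [ 4.   0.8 58.7]
go [0.    0.    0.003] [-0.     0.    -0.046] from [ 0.6107 -0.0653  0.0587] yaw 9.13 t 17.1 w 0.009261326722258887 F [-3.3  2.   6.4] q7 -1.4564698086121206
[0.29844092 0.88091449 0.96830391] 46.98213133960962
```

View pics/w11c.png

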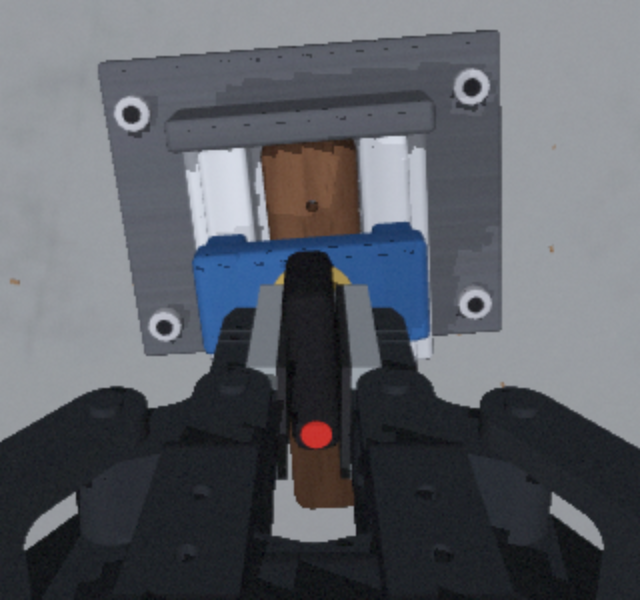

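Seated: the paddle lies along the slot with the dot toward the mouth, turning moment about 0.97 N·m, scale still at the stop. I back off about a quarter turn.

>>> {"name": "apply_moves", "arguments": {"rows": [[0,0,-0.001,0,0,-0.1],[0,0,-0.002,0,0,-0.2],[0,0,-0.004,0,0,-0.3],[0,0,-0.005,0,0,-0.4],[0,0,-0.006,0,0,-0.5]]}}

```text
clock: 17.73
tcp_pos: [0.611, -0.0656, 0.0596]
orientation: [-2.796, -1.432, -0.0]
contact_force: [-1.0, 1.1, 0.5]
grip_width: 0.0096
gripper_force: 31.3
```

```bash
python3 - <<'E'
from h import *
jg(.0045,.0005,.061,90);o=r.get_obs();print(o['moment'],o['gripper_force'])
E
```

```text
in jig [ 4.2  0.4 59.6]
go [ 0.001  0.001 -0.006] [-0.    -0.    -0.545] from [ 0.611  -0.0656  0.0596] yaw 54.23 t 17.725 w 0.009574078210090008 F [-1.   1.1  0.5] q7 -0.8043810181029533
[ 0.3367107   0.1842564  -0.06831198] 31.313416957855225
```

>>> {"name": "apply_moves", "arguments": {"rows": [[0,0,-0.001,0,0,-0.1],[0,0,-0.002,0,0,-0.2],[0,0,-0.004,0,0,-0.3],[0,0,-0.005,0,0,-0.4],[0,0,-0.006,0,0,-0.5]]}}

```text
clock: 18.35
tcp_pos: [0.6114, -0.0656, 0.0612]
orientation: [2.036, 2.393, 0.002]
contact_force: [0.2, 2.1, -1.3]
grip_width: 0.0093
gripper_force: 31.2
```

>>> {"name": "apply_moves", "arguments": {"rows": [[0,0,0,0,0,-0.045],[0,0,0,0,0,-0.045],[0,0,0,0,0,-0.045]]}}

```text
clock: 18.73
tcp_pos: [0.6114, -0.0657, 0.0613]
orientation: [1.957, 2.457, 0.002]
contact_force: [-0.6, 2.7, 3.1]
grip_width: 0.0095
gripper_force: 31.7
```

```bash
python3 - <<'E'
from h import *
q=snap('wrist','w12.png');jg(.004,.0008,.058,90);o=r.get_obs();print(o['moment'],o['gripper_force'])
cv2.imwrite('pics/w12c.png',cv2.resize(q['pixels'][100:400,160:480,::-1],(640,600)))
# scale rear-end prediction
a=np.radians(13.3)
for x,y in((-72,12),(-72,-12),(-72,0)): 
    u=proj(q,[.607+x/1e3*np.cos(a)-y/1e3*np.sin(a),-.067+x/1e3*np.sin(a)+y/1e3*np.cos(a),.028]);print(((u-[160,100])*2).round())
E
```

```text
in jig [ 4.6  0.3 61.3]
go [ 0.002 -0.003  0.013] [ 0.001 -0.    -0.004] from [ 0.6115 -0.0657  0.0613] yaw 102.93 t 18.775 w 0.009385157019037858 F [-0.9  3.1  4. ] q7 -0.08980895405952777
[0.74271047 0.17222992 0.06994246] 31.787960529327393
[ 14. 227.]
[ 25. 311.]
[ 19. 269.]
```

View pics/w12c.png

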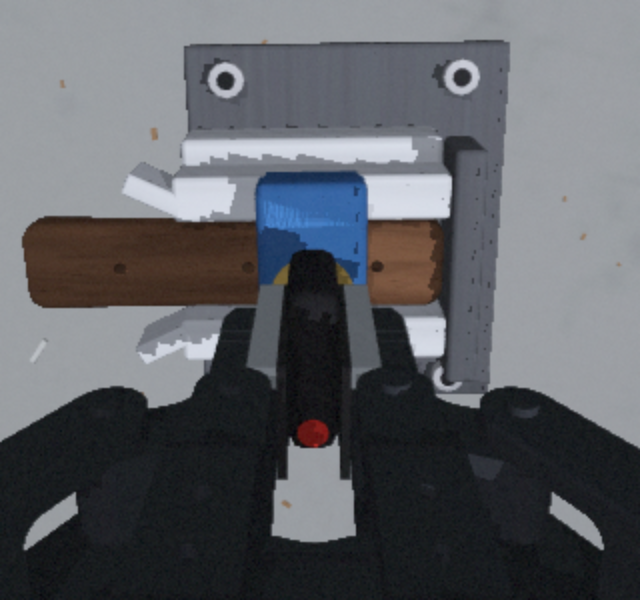

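The paddle stands across the slot with the dot at the rear, still gripped (32 N). The scale is free, with its rear end at column 24 (predicted about 19) and its tip at the stop, so I hand in.

```bash
python3 -c "
from bench import r
print(r.hand_in())"
```

```text
the job is handed in; nothing more can be done
None
```

The job is handed in, with no verdict returned: the scale is home against the end stop, and the thumbscrew was seated firmly, backed off about a quarter turn (to about 1.43 rad by the camera) and is still gripped at about 32 N. The handle, ring gauge and hex key were never touched.

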